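Find the tin that rattles and hold it out

TASK

In one of the three steel tins on the bench mat the load has come loose: pick the tins up one at a time and shake each by rocking it well over end to end (30 to 40 degrees both ways) until you find the one whose load flops about, and put any tin that stays silent back upright on the mat. Carry the loose one forward and finish while still holding it, level and still, centred over the shallow tray on the far side of the bench and about a hand's width above it, touching nothing but the gripper. Leave everything else where it is.

Things in the scene. Friction and masses are not known exactly. Their poses are not given: they have to be found in the camera images.
- tin_1: The left one (+y) of three identical sealed plain steel tins standing in a row on the mat: 110 long (its x axis) x 52 wide (its y axis) x 60 mm high, straight smooth sides, about 0.5 kg. Origin: centre of its underside, z up. Grip it across its 52 mm width near mid-length.
- tin_2: The middle one of three identical sealed plain steel tins standing in a row on the mat: 110 long (its x axis) x 52 wide (its y axis) x 60 mm high, straight smooth sides, about 0.5 kg. Origin: centre of its underside, z up. Grip it across its 52 mm width near mid-length.
- tin_3: The right one (-y) of three identical sealed plain steel tins standing in a row on the mat: 110 long (its x axis) x 52 wide (its y axis) x 60 mm high, straight smooth sides, about 0.5 kg. Origin: centre of its underside, z up. Grip it across its 52 mm width near mid-length.
- load_1 (a joint): lean of the load inside tin_1, rad about the tin's y axis (+: to its +x end). All start near 0. A packed load stays within 0.1. The one loose load flops to +0.35 or -0.35 when shaken and stays there until the tin is rocked 30 degrees or more the other way; flopping across moves 0.3 kg by 22 mm along the tin, 0.065 Nm about its y axis at the wrist.
- load_2 (a joint): lean of the load inside tin_2, rad about the tin's y axis (+: to its +x end). All start near 0. A packed load stays within 0.1. The one loose load flops to +0.35 or -0.35 when shaken and stays there until the tin is rocked 30 degrees or more the other way; flopping across moves 0.3 kg by 22 mm along the tin, 0.065 Nm about its y axis at the wrist.
- load_3 (a joint): lean of the load inside tin_3, rad about the tin's y axis (+: to its +x end). All start near 0. A packed load stays within 0.1. The one loose load flops to +0.35 or -0.35 when shaken and stays there until the tin is rocked 30 degrees or more the other way; flopping across moves 0.3 kg by 22 mm along the tin, 0.065 Nm about its y axis at the wrist.
- mat: fixed black rubber bench mat, 150 (its x) x 500 (its y) x 4 mm thick; the tins stand on it. Origin: centre of its underside; its top is 4 mm above the bench.
- tray: fixed shallow open aluminium hand-over tray, empty, beyond the mat on the far side of the bench, 130 (x) x 200 (y) x 22 mm high. Origin: centre of its underside, on the bench.
- bar: bystander: small flat steel bar, 85 x 12 x 8 mm, lying on the mat between the left and middle tins, origin under its centre
- nut: bystander: short round steel slug, 24 mm across, 9 mm high, on the mat between the middle and right tins, origin under its centre
- file: bystander: flat file with a wooden handle, 250 mm long, 18 mm high, lying on the bench to the right; origin near mid-length
- hammer: bystander: hammer, 275 mm long, 26 mm high, lying on the bench to the left; origin near mid-length
- oil: bystander: white oil bottle, 54 mm across, 132 mm high, standing on the bench to the far right; origin: centre of its underside
- pot: bystander: dark steel grease can, 76 mm across, 100 mm high, standing on the bench to the far left; origin: centre of its underside
Not all that is in view belongs to the job. What is shaped like the tin_2 but brown or red is not meant.

How it is judged (in metres and radians):
On the way:
1. the tin with the loose load is lifted clear of the mat and shaken until its load flops over (((z of tin_1 in the frame of mat above 0.03 m and (value of joint load_1 above 0.2 rad or value of joint load_1 below -0.2 rad) and contact force between tin_1 and the fingers above 1 N) or (z of tin_2 in the frame of mat above 0.03 m and (value of joint load_2 above 0.2 rad or value of joint load_2 below -0.2 rad) and contact force between tin_2 and the fingers above 1 N) or (z of tin_3 in the frame of mat above 0.03 m and (value of joint load_3 above 0.2 rad or value of joint load_3 below -0.2 rad) and contact force between tin_3 and the fingers above 1 N))), for 0.1 s.
At the end, for the whole second after the job is handed in: The tin with the loose load (lean over 0.2 rad) is held by the fingers alone, within 50 mm of the tray's centre seen from above, underside 60 to 250 mm above the bench, level within 0.2 rad, still; the other two stand released, upright and at rest on the mat (centre at most 10 mm past its edge) ((((value of joint load_1 above 0.2 rad or value of joint load_1 below -0.2 rad) and contact force between tin_1 and the fingers above 1 N and z of tin_1 in the frame of tray between 0.06 and 0.25 m and horizontal distance between tin_1 and tray below 0.05 m and angle between tin_1's own z axis and vertical below 0.2 rad and linear speed of tin_1 below 0.03 m/s and contact force between tin_1 and tray below 0.1 N and z of each of tin_2, tin_3 in the frame of mat below 0.012 m and angle between each of tin_2, tin_3's own z axis and vertical below 0.1 rad and linear speed of each of tin_2, tin_3 below 0.02 m/s and contact force between each of tin_2, tin_3 and the fingers below 0.1 N and x of tin_2 in the frame of mat between -0.085 and 0.085 m and y of tin_2 in the frame of mat between -0.26 and 0.26 m and x of tin_3 in the frame of mat between -0.085 and 0.085 m and y of tin_3 in the frame of mat between -0.26 and 0.26 m) or ((value of joint load_2 above 0.2 rad or value of joint load_2 below -0.2 rad) and contact force between tin_2 and the fingers above 1 N and z of tin_2 in the frame of tray between 0.06 and 0.25 m and horizontal distance between tin_2 and tray below 0.05 m and angle between tin_2's own z axis and vertical below 0.2 rad and linear speed of tin_2 below 0.03 m/s and contact force between tin_2 and tray below 0.1 N and z of each of tin_1, tin_3 in the frame of mat below 0.012 m and angle between each of tin_1, tin_3's own z axis and vertical below 0.1 rad and linear speed of each of tin_1, tin_3 below 0.02 m/s and contact force between each of tin_1, tin_3 and the fingers below 0.1 N and x of tin_1 in the frame of mat between -0.085 and 0.085 m and y of tin_1 in the frame of mat between -0.26 and 0.26 m and x of tin_3 in the frame of mat between -0.085 and 0.085 m and y of tin_3 in the frame of mat between -0.26 and 0.26 m) or ((value of joint load_3 above 0.2 rad or value of joint load_3 below -0.2 rad) and contact force between tin_3 and the fingers above 1 N and z of tin_3 in the frame of tray between 0.06 and 0.25 m and horizontal distance between tin_3 and tray below 0.05 m and angle between tin_3's own z axis and vertical below 0.2 rad and linear speed of tin_3 below 0.03 m/s and contact force between tin_3 and tray below 0.1 N and z of each of tin_1, tin_2 in the frame of mat below 0.012 m and angle between each of tin_1, tin_2's own z axis and vertical below 0.1 rad and linear speed of each of tin_1, tin_2 below 0.02 m/s and contact force between each of tin_1, tin_2 and the fingers below 0.1 N and x of tin_1 in the frame of mat between -0.085 and 0.085 m and y of tin_1 in the frame of mat between -0.26 and 0.26 m and x of tin_2 in the frame of mat between -0.085 and 0.085 m and y of tin_2 in the frame of mat between -0.26 and 0.26 m))); the arm keeps its last pose, push and grip.
It fails at once if a bystander is disturbed (moved more than 30 mm) (distance of any of bar, nut, file, hammer, oil, pot from where it was at the start of the episode above 0.03 m).
It also fails if it takes over 72 s, if anything falls off the work surface, if the arm or the gripper's body presses on something with over 40 N, if the wrist force passes 120 N, or if a joint passes its speed limit or range.

ROBOT

A 6-joint arm with a two-finger parallel gripper is mounted at the origin on the work surface. World frame = base frame: x ahead of the robot, y to its left, z up, the work surface at z = 0. Lengths are in mm, angles in degrees, forces in N, time in s.
With the tool pointing down it reaches from about 300 to 850 mm from the base axis. Payload 4.2 kg.
Tool frame: the origin (TCP) lies midway between the tips of the shut fingers; the grasp point (between the pads) lies 19 mm behind it (env.hold_point_z is the z of the grasp point in the tool frame, in mm); z points along the fingers, y is the direction in which the jaws open and shut (so a half turn about z gives the same grasp; the last joint's range is limited). The gripper opens to 91 mm and grips with 3 to 60 N. Pads are 32 mm wide; open, the fingers measure 118 mm over their backs; the gripper's body (76 mm by 178 mm) begins 60 mm behind the grasp point.
Start: joints at [-73.109, 18.312, 89.639, -0, 72.044, -1.146], TCP at [178.038, -546.759, 213.976] pointing down, gripper open.
Joint ranges: [-177.97, 177.97], [-48.28, 115.42], [12.27, 149.76], [-77.06, 257.06], [2.81, 150.46], [-146.56, 146.56]. Speed limits (degrees/s): [147.25, 147.25, 180, 180, 180, 180].

INTERFACE

Orientations are given as [roll, pitch, yaw] about the fixed x, y, z axes, in that order (R = Rz(yaw) Ry(pitch) Rx(roll)).
In Python, from workcell import env, grab_frame, camera_params, spotter gives the robot as it stands. The module is installed in compiled form; this text tells all that it offers.
- The arm moves only by the shell command python3 -m jog 'ROWS' [FORCE]. ROWS is text: rows parted by semicolons, each of 7 numbers parted by spaces: the turn, a rotation vector about the world's x, y, z in units of 5 degrees (1.0 is 5 degrees), then the shift along the world's x, y, z in units of 25 mm (1.0 is 25 mm), then the opening, from 0 (shut) to 1 (fully open). A call has 1 to 5 rows; each row is the pose to reach, as a shift and turn from the pose commanded when the call began; what a row does not reach only later rows make up. A row lasts 1/8 s, in which the tool goes at most 62.5 mm and 10.7 degrees, less where a joint would pass 70% of its speed; a pose out of reach is approached as far as the arm can. A call with a gripper value outside its range is refused whole. The fingers move at their own pace and stop on an object; FORCE is the grip in N (left out, the last holds). Time passes only in rows, so rows that repeat a pose let the fingers close. It gives the time, the measured TCP pose, the force and the opening at its end, in the units of the state.
- env.state(): the state, without advancing time (a new reading comes with each control period).
- grab_frame(name): name is "side" or "top"; returns the picture (400x640x3 uint8, red, green, blue); there is no depth.
- camera_params(name): a dict with "K" (3x3 intrinsics, pixels), "dist" ([k1, k2, p1, p2, k3] as OpenCV has them; the pictures are not rectified), "rvec" (rotation vector, rad) and "tvec" (3), from world to camera coordinates, as OpenCV has them. Camera axes: x right, y down, z forward; pixel columns grow to the right and rows downward; lengths in mm; the calibration is good to about 2 mm. A picture is of the moment at which its call begins. camera_params takes no time and is no camera call.
- env.job_done(): hands the job in, once; it reports no verdict.
Trained networks look in the newest picture that a camera, given by its name, has taken for a name from the list of things; names that differ only in an ending like _2 or _b are one class to them, and where a whole thing is asked for, a point or a joint stands for the part that bears it (a point fixed in the world has none). Each returns a list of dicts, best first, with "conf" (0 to 1); they miss things now and then, are a little off and sometimes report something else, mostly with a low value. They report only what shows in the picture. A call takes as long as a camera call. They do not tell look-alikes from the thing itself.
- spotter.look_for(query, camera): "box" ([left, top, width, height] in pixels, round what is visible of it).
- spotter.trace(query, camera): "region" (400x640 bool, what is visible of it) and "box" ([left, top, width, height] in pixels, round what is visible of it).
The state is a dict: "time_s": time; "qpos": joint angles; "qvel": joint speeds; "effort": joint torques, N m; "ee_pos": TCP position; "ee_rot": TCP orientation; "force": force on the tool from outside, world axes, zero at the start; "torque": the same for the moment, N m; "gripper_width": finger opening in mm.
Only numpy, scipy, OpenCV 4.12 (cv2) and the standard library are available. Lean on these libraries where they do the work, as an engineer would, in place of code of your own. Each camera call takes 0.05 s, during which the arm holds its last target. There are 200 camera calls.

## Working session

There is one attempt and no reset: what is moved stays moved. The work goes in short steps, Python scripts to look and compute and a shell command to move; the robot and the scene stay as the last step left them, time stands still between calls to the robot, and variables do not carry over. Pictures are saved under pics/ and viewed, about 8 in all and at most 12, crops included, and the job is handed in when it is done.

```bash
mkdir -p pics
cat > h.py <<'E'
import numpy as np,cv2
from workcell import env, grab_frame, camera_params, spotter
def pix2w(cam,uv,z):
    c=camera_params(cam);K=np.array(c["K"],float);d=np.array(c["dist"],float)
    R=cv2.Rodrigues(np.array(c["rvec"],float))[0];t=np.array(c["tvec"],float).ravel()
    n=cv2.undistortPoints(np.array(uv,float).reshape(-1,1,2),K,d).reshape(-1,2)
    r=np.c_[n,np.ones(len(n))]@R; o=-R.T@t
    return o+r*((z-o[2])/r[:,2])[:,None]
def snap(cam,fn):
    im=grab_frame(cam);cv2.imwrite("pics/"+fn,cv2.cvtColor(im,cv2.COLOR_RGB2BGR));return im
E
python3 - <<'E'
from h import *
s=env.state();print({k:np.round(v,2) for k,v in s.items()},env.hold_point_z)
a=snap("top","t0.png");b=snap("side","s0.png")
cv2.imwrite("pics/a0.png",cv2.cvtColor(np.vstack([a,b])[:, :],cv2.COLOR_RGB2BGR)) 
im=cv2.imread("pics/a0.png");cv2.imwrite("pics/a0.png",cv2.resize(im,(480,600)))
for cam in("top","side"):
  c=camera_params(cam);R=cv2.Rodrigues(np.array(c["rvec"],float))[0];print(cam,(-R.T@np.array(c["tvec"]).ravel()).round())
for q in["tin_2","tray","mat","bar","nut"]:
  for r in spotter.trace(q,"top"):
    m=r["region"].astype(np.uint8);rect=cv2.minAreaRect(cv2.findNonZero(m))
    z={"tin_2":64,"tray":22,"mat":4,"bar":12,"nut":13}[q]
    p=pix2w("top",cv2.boxPoints(rect),z)
    print(q,round(r["conf"],2),np.round(r["box"]),"ctr",p.mean(0).round(1)[:2],p[:,:2].round().tolist())
E
```

```text
{'time_s': np.float64(0.0), 'qpos': array([-73.11,  18.35,  89.71,  -0.  ,  72.05,  -1.14]), 'qvel': array([-0.01,  0.02,  0.07,  0.11,  0.05,  0.05]), 'effort': array([ -0.  , -41.25, -23.2 ,   0.07,   0.05,  -0.  ]), 'ee_pos': array([ 177.88, -546.24,  213.11]), 'ee_rot': array([-179.9 ,   -0.  ,   18.04]), 'force': array([-0.81, -1.03,  0.46]), 'torque': array([ 0.02,  0.02, -0.02]), 'gripper_width': np.float64(91.51)} -18.8
top [ 436.   29. 1237.]
side [-184.  846. 1017.]
tin_2 0.89 [354. 142.  45.  26.] ctr [ 625.2 -147.7] [[600.0, -87.0], [663.0, -94.0], [650.0, -209.0], [588.0, -201.0]]
tin_2 0.73 [390. 193.  32.  41.] ctr [ 460.  -213.2] [[407.0, -178.0], [517.0, -187.0], [513.0, -249.0], [403.0, -240.0]]
tin_2 0.63 [274. 193.  29.  42.] ctr [461.4 105.6] [[507.0, 149.0], [523.0, 98.0], [416.0, 63.0], [399.0, 113.0]]
tin_2 0.62 [341. 196.  30.  41.] ctr [451.6 -75. ] [[499.0, -34.0], [513.0, -90.0], [404.0, -116.0], [391.0, -60.0]]
tin_2 0.58 [390. 253.  22.  42.] ctr [ 293.1 -197.4] [[345.0, -158.0], [355.0, -218.0], [242.0, -236.0], [231.0, -177.0]]
tray 0.63 [268. 114.  74.  51.] ctr [679.9  60.8] [[627.0, 169.0], [761.0, 151.0], [733.0, -48.0], [599.0, -29.0]]
mat 0.89 [262. 190. 169.  53.] ctr [458.4 -55.6] [[529.0, 196.0], [539.0, -305.0], [388.0, -306.0], [378.0, 192.0]]
bar 0.26 [146. 159.  38.  96.] ctr [499.3 451.4] [[621.0, 535.0], [646.0, 445.0], [377.0, 368.0], [353.0, 457.0]]
```

View pics/t0.png

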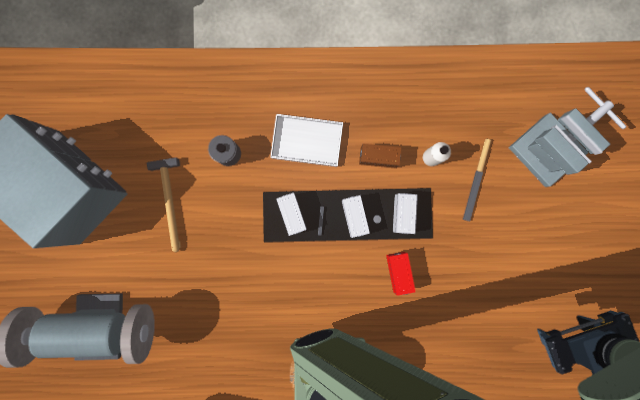

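View pics/s0.png

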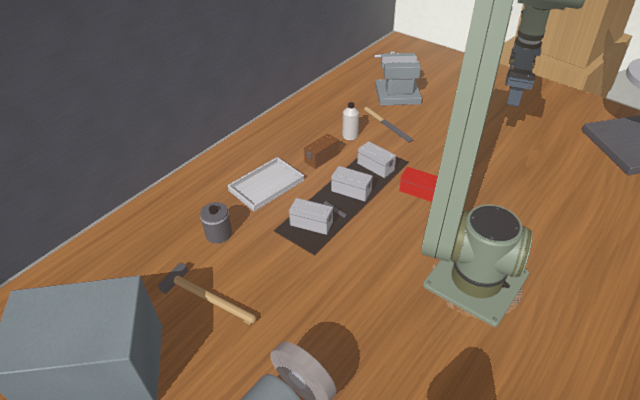

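The steel tins are at top-view pixels (290,214), (356,216) and (405,213). The look-alikes are a brown block at (380,155) and a red one at (401,273), neither wanted. The bar is at (321,220) and the nut at (377,219). Next I refine the tin poses and check them in one crop.

Run:
```python
from h import *
im=cv2.cvtColor(cv2.imread("pics/t0.png"),cv2.COLOR_BGR2RGB)
x0,y0,w,h=255,180,185,70;S=4
cr=cv2.resize(im[y0:y0+h,x0:x0+w],None,fx=S,fy=S,interpolation=cv2.INTER_CUBIC)
g=cr.min(2)
m=(g>125).astype(np.uint8)
vis=cv2.cvtColor(cr,cv2.COLOR_RGB2BGR)
for c in cv2.findContours(m,cv2.RETR_EXTERNAL,cv2.CHAIN_APPROX_NONE)[0]:
  if cv2.contourArea(c)<2000: continue
  uv=(c.reshape(-1,2)+.5)/S+[x0,y0]-.5
  w_=pix2w("top",uv,64)[:,:2].astype(np.float32)
  r=cv2.minAreaRect(w_);print("tin rect mm",np.round(r[0],1),np.round(r[1],1),round(r[2],1))
  cv2.drawContours(vis,[c],-1,(0,0,255),1)
def proj(P):
  c=camera_params("top");return cv2.projectPoints(np.array(P,float),np.array(c["rvec"],float),np.array(c["tvec"],float),np.array(c["K"],float),np.array(c["dist"],float))[0].reshape(-1,2)
for n,box,z in[("bar",(314,204,14,34),12),("nut",(370,211,14,14),13)]:
  a,b,ww,hh=box;s=im[b:b+hh,a:a+ww].min(2)
  s=cv2.resize(s,None,fx=S,fy=S,interpolation=cv2.INTER_CUBIC);mm=(s>55).astype(np.uint8)
  c=max(cv2.findContours(mm,cv2.RETR_EXTERNAL,cv2.CHAIN_APPROX_NONE)[0],key=cv2.contourArea)
  uv=(c.reshape(-1,2)+.5)/S+[a,b]-.5
  r=cv2.minAreaRect(pix2w("top",uv,z)[:,:2].astype(np.float32));print(n,np.round(r[0],1),np.round(r[1],1),round(r[2],1))
  cv2.drawContours(vis,[((uv+.5-[x0,y0])*S).astype(int)],-1,(0,255,0),1)
cv2.imwrite("pics/crop.png",vis)
```

```text
tin rect mm [454.  -74.5] [113.1  56.4] 12.8
tin rect mm [ 461.  -213.7] [ 63.1 112.3] 85.6
tin rect mm [462.6 106.2] [113.2  53.4] 18.2
bar [443.  23.] [13.2 87.8] 84.1
nut [ 445.8 -142.7] [25.3 24.5] 44.2
```

View pics/crop.png

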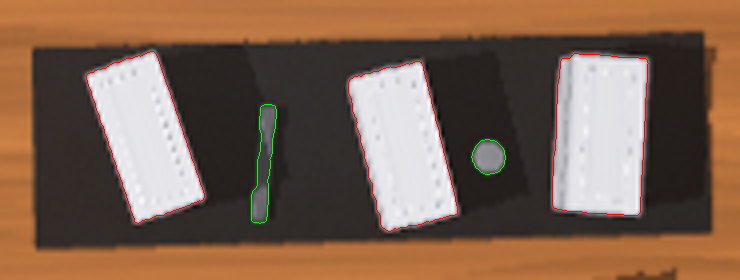

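The crop shows three plain white/steel tins, and the outlines fit. Tin 3's left side face is included in its outline, so I shifted its centre to y≈-218.

Estimated poses (x, y in mm, yaw in degrees):

| Tin | x | y | yaw |
|---|---|---|---|
| T1 | 462.5 | 107 | 18 |
| T2 | 454 | -76.5 | 12.8 |
| T3 | 461 | -218 | -4.4 |

The fingertips will stay at z≈20, above the bar and nut. I start with tin 3.

```bash
python3 -m jog '0 0 -4.5 11.3 13.15 -2.5 0.8;0 0 -4.5 11.3 13.15 -2.5 0.8;0 0 -4.5 11.3 13.15 -2.5 0.8;0 0 -4.5 11.3 13.15 -2.5 0.8;0 0 -4.5 11.3 13.15 -2.5 0.8' 50
python3 -m jog '0 0 0 0 0 0 0.8;0 0 0 0 0 0 0.8'
```

```text
time_s: 0.98
ee_pos: [377.2, -315.1, 170.2]
ee_rot: [180.0, -0.0, -4.5]
force: [-0.1, 0.2, 0.2]
gripper_width: 72.9
time_s: 1.23
ee_pos: [376.0, -316.8, 170.4]
ee_rot: [180.0, 0.0, -4.4]
force: [0.5, 0.4, -0.4]
gripper_width: 73.0
```

```bash
python3 -m jog '0 0 0 3.4 3.95 -2 0.8;0 0 0 3.4 3.95 -2 0.8;0 0 0 3.4 3.95 -2 0.8;0 0 0 3.4 3.95 -2 0.8'
python3 - <<'E'
from h import *
im=snap("top","t1.png");b=snap("side","s1.png")
A=cv2.resize(im[170:260,255:445],(760,360));B=cv2.resize(b[100:220,280:480],(400,240))
o=np.zeros((600,760,3),np.uint8);o[:360]=A;o[360:,:400]=B
cv2.imwrite("pics/v1.png",cv2.cvtColor(o,cv2.COLOR_RGB2BGR))
E
```

```text
time_s: 1.72
ee_pos: [460.8, -218.7, 120.1]
ee_rot: [180.0, 0.0, -4.5]
force: [-0.8, -0.1, 0.2]
gripper_width: 72.8
```

View pics/v1.png

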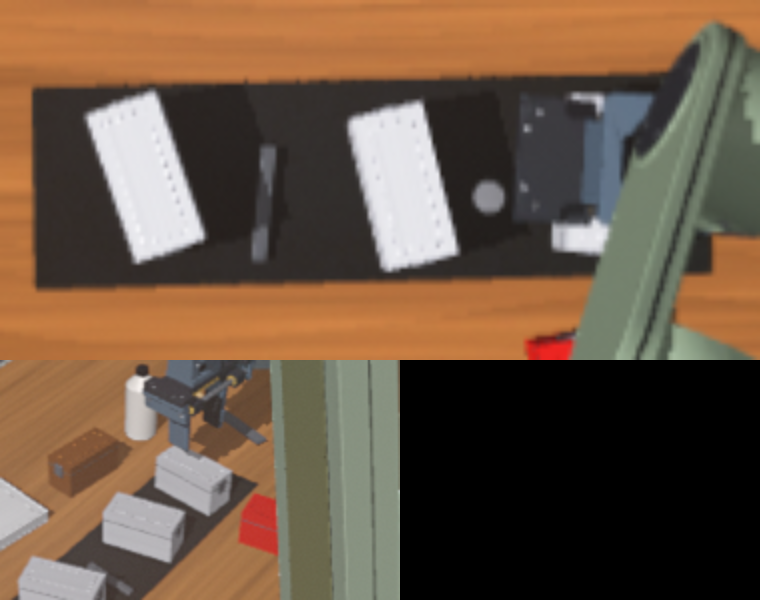

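The gripper is over tin 3 (ends visible both sides of the body, crop (580,100) and (580,235)), and the jaws straddle it in the side view. Descend and grip.

```bash
python3 -m jog '0 0 0 0 0 -2 0.8;0 0 0 0 0 -3 0.8;0 0 0 0 0 -3.5 0.8;0 0 0 0 0 -4 0.8;0 0 0 0 0 -4 0.8' 
python3 -m jog '0 0 0 0 0 0 0;0 0 0 0 0 0 0;0 0 0 0 0 0 0;0 0 0 0 0 0 0;0 0 0 0 0 0 0' 55
python3 -m jog '0 0 0 0 0 0.5 0;0 0 0 0 0 2 0;0 0 0 0 0 4 0;0 0 0 0 0 6 0;0 0 0 0 0 7 0'
```

```text
time_s: 2.45
ee_pos: [460.8, -218.2, 20.1]
ee_rot: [180.0, 0.0, -4.5]
force: [-0.5, -0.0, -0.7]
gripper_width: 73.1
time_s: 3.08
ee_pos: [461.7, -218.6, 21.0]
ee_rot: [179.9, -0.1, -4.4]
force: [-0.3, -4.1, 6.0]
gripper_width: 52.2
time_s: 3.7
ee_pos: [461.2, -217.2, 197.7]
ee_rot: [-180.0, -0.1, -4.5]
force: [-0.3, 0.2, -5.5]
gripper_width: 51.9
```

```bash
cat >> h.py <<'E'
def tq(yaw,n=10):
    a=[]
    for _ in range(n):
        grab_frame("side");s=env.state();a.append(np.r_[s["torque"],s["force"]])
    a=np.array(a);y=np.radians(yaw);ax=np.array([-np.sin(y),np.cos(y),0])
    t=a[:,:3]@ax;s=env.state()
    print("t=%.2f torque_y %.4f +- %.4f"%(s["time_s"],t.mean(),t.std()/n**.5),"F",a[:,3:].mean(0).round(2),np.round(s["ee_pos"],1),np.round(s["ee_rot"],1),round(float(s["gripper_width"]),1))
E
python3 -m jog '0 0 0 0 0 0 0;0 0 0 0 0 0 0'
python3 -c "from h import *;tq(-4.5)"
python3 -m jog '0.15 2 0 0 0 0 0;0.3 4 0 0 0 0 0;0.45 6 0 0 0 0 0;0.6 8 0 0 0 0 0;0.6 8 0 0 0 0 0' 
python3 -m jog '-0.15 -2 0 0 0 0 0;-0.3 -4 0 0 0 0 0;-0.45 -6 0 0 0 0 0;-0.6 -8 0 0 0 0 0;-0.6 -8 0 0 0 0 0'
python3 -m jog '0 0 0 0 0 0 0;0 0 0 0 0 0 0'
python3 -c "from h import *;tq(-4.5)"
python3 -m jog '-0.15 -2 0 0 0 0 0;-0.3 -4 0 0 0 0 0;-0.45 -6 0 0 0 0 0;-0.6 -8 0 0 0 0 0;-0.6 -8 0 0 0 0 0' 
python3 -m jog '0.15 2 0 0 0 0 0;0.3 4 0 0 0 0 0;0.45 6 0 0 0 0 0;0.6 8 0 0 0 0 0;0.6 8 0 0 0 0 0'
python3 -m jog '0 0 0 0 0 0 0;0 0 0 0 0 0 0'
python3 -c "from h import *;tq(-4.5)"
```

```text
time_s: 3.95
ee_pos: [459.7, -216.9, 193.4]
ee_rot: [-179.9, 0.2, -4.5]
force: [0.1, 1.0, -5.1]
gripper_width: 51.7
t=4.45 torque_y 0.0181 +- 0.0073 F [ 0.19  0.08 -4.69] [ 461.  -217.8  195. ] [-180.     0.    -4.5] 52.1
time_s: 5.08
ee_pos: [463.1, -217.7, 190.9]
ee_rot: [180.0, 40.2, -4.3]
force: [-1.5, 0.7, -5.5]
gripper_width: 52.2
time_s: 5.7
ee_pos: [456.8, -217.1, 197.4]
ee_rot: [179.9, -0.0, -4.6]
force: [0.1, -0.1, -4.1]
gripper_width: 51.7
time_s: 5.95
ee_pos: [462.4, -218.1, 195.2]
ee_rot: [180.0, 0.0, -4.4]
force: [0.5, 0.2, -5.2]
gripper_width: 52.1
t=6.45 torque_y -0.0026 +- 0.0114 F [ 0.06  0.25 -4.64] [ 461.1 -217.8  195.1] [-180.     0.    -4.5] 51.5
time_s: 7.08
ee_pos: [459.9, -217.5, 194.9]
ee_rot: [-179.9, -40.2, -4.5]
force: [0.1, -0.4, -4.5]
gripper_width: 51.6
time_s: 7.7
ee_pos: [462.6, -218.2, 196.1]
ee_rot: [179.9, 0.1, -4.4]
force: [-0.1, 0.5, -5.9]
gripper_width: 51.5
time_s: 7.95
ee_pos: [460.1, -217.5, 194.8]
ee_rot: [-180.0, 0.0, -4.5]
force: [-1.0, 0.3, -5.2]
gripper_width: 52.0
t=8.45 torque_y 0.0161 +- 0.0091 F [-0.1   0.13 -4.8 ] [ 460.9 -217.9  195.4] [180.   -0.   -4.5] 51.9
```

Difference is 0.019±0.014 Nm, so probably silent, but the holds at the ends were short. I repeat with longer ones.

```bash
python3 -m jog '0.15 2 0 0 0 0 0;0.3 4 0 0 0 0 0;0.45 6 0 0 0 0 0;0.6 8 0 0 0 0 0;0.6 8 0 0 0 0 0' >/dev/null
python3 -m jog '0 0 0 0 0 0 0;0 0 0 0 0 0 0;0 0 0 0 0 0 0' | sed -n 3p
python3 -m jog '-0.15 -2 0 0 0 0 0;-0.3 -4 0 0 0 0 0;-0.45 -6 0 0 0 0 0;-0.6 -8 0 0 0 0 0;-0.6 -8 0 0 0 0 0'>/dev/null
python3 -m jog '0 0 0 0 0 0 0;0 0 0 0 0 0 0;0 0 0 0 0 0 0' | sed -n 3p
python3 -c "from h import *;tq(-4.5,16)"
python3 -m jog '-0.15 -2 0 0 0 0 0;-0.3 -4 0 0 0 0 0;-0.45 -6 0 0 0 0 0;-0.6 -8 0 0 0 0 0;-0.6 -8 0 0 0 0 0' >/dev/null
python3 -m jog '0 0 0 0 0 0 0;0 0 0 0 0 0 0;0 0 0 0 0 0 0' | sed -n 3p
python3 -m jog '0.15 2 0 0 0 0 0;0.3 4 0 0 0 0 0;0.45 6 0 0 0 0 0;0.6 8 0 0 0 0 0;0.6 8 0 0 0 0 0'>/dev/null
python3 -m jog '0 0 0 0 0 0 0;0 0 0 0 0 0 0;0 0 0 0 0 0 0' | sed -n 3p
python3 -c "from h import *;tq(-4.5,16)"
```

```text
ee_rot: [179.8, 39.9, -4.6]
ee_rot: [-180.0, 0.1, -4.4]
t=11.25 torque_y 0.0021 +- 0.0081 F [ 0.16  0.32 -4.88] [ 461.  -217.8  195.3] [180.   -0.   -4.5] 52.0
ee_rot: [-179.9, -40.1, -4.4]
ee_rot: [-180.0, -0.0, -4.5]
t=14.05 torque_y 0.0100 +- 0.0070 F [ 0.25 -0.22 -4.98] [ 461.1 -217.8  195.2] [180.    0.   -4.5] 51.9
```

Tin 3 is silent. Put it back and go to tin 2.

```bash
python3 -m jog '0 0 0 0 0 -2.5 0;0 0 0 0 0 -5 0;0 0 0 0 0 -6.4 0;0 0 0 0 0 -6.8 0;0 0 0 0 0 -7 0'
python3 -m jog '0 0 0 0 0 0 0;0 0 0 0 0 0 0.8;0 0 0 0 0 0 0.8;0 0 0 0 0 0 0.8;0 0 0 0 0 0 0.8'
python3 -m jog '0 0 0 0 0 1 0.8;0 0 0 0 0 3 0.8;0 0 0 0 0 5 0.8;0 0 0 0 0 5 0.8'
python3 -m jog '0 0 3.45 -0.3 5.65 0 0.8;0 0 3.45 -0.3 5.65 0 0.8;0 0 3.45 -0.3 5.65 0 0.8;0 0 3.45 -0.3 5.65 0 0.8;0 0 3.45 -0.3 5.65 0 0.8'
python3 - <<'E'
from h import *
im=snap("top","t2.png");b=snap("side","s2.png")
A=cv2.resize(im[170:260,255:445],(760,360));B=cv2.resize(b[100:220,280:480],(400,240))
o=np.zeros((600,760,3),np.uint8);o[:360]=A;o[360:,:400]=B
cv2.imwrite("pics/v2.png",cv2.cvtColor(o,cv2.COLOR_RGB2BGR))
E
```

```text
time_s: 14.68
ee_pos: [462.0, -218.3, 20.9]
ee_rot: [180.0, -0.1, -4.5]
force: [-9.9, 3.6, 33.8]
gripper_width: 51.9
time_s: 15.3
ee_pos: [461.2, -217.9, 20.5]
ee_rot: [180.0, -0.0, -4.5]
force: [0.1, 0.2, 0.6]
gripper_width: 73.1
time_s: 15.8
ee_pos: [463.6, -219.0, 149.2]
ee_rot: [179.8, -0.5, -4.5]
force: [-0.5, -0.7, -0.1]
gripper_width: 73.3
time_s: 16.42
ee_pos: [453.8, -77.6, 144.9]
ee_rot: [180.0, 0.0, 12.7]
force: [1.2, -0.5, 0.4]
gripper_width: 72.7
```

View pics/v2.png

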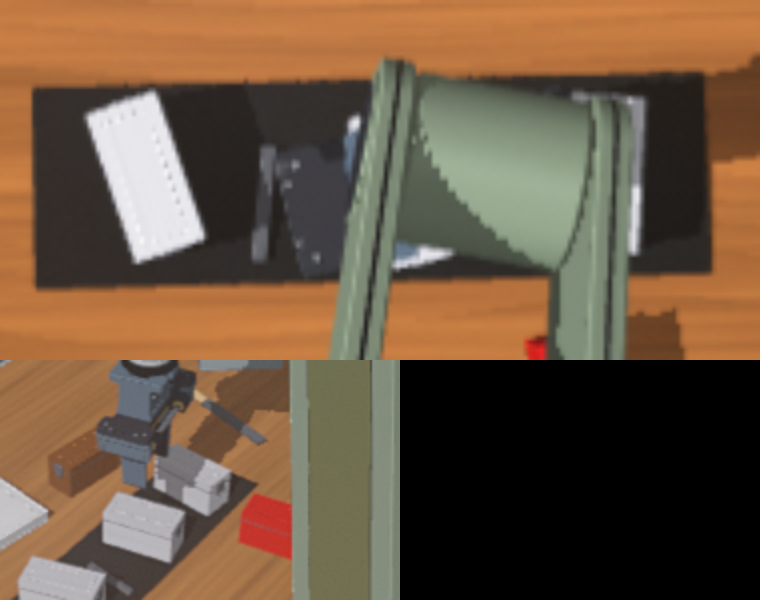

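Tin 3 is back upright at crop (610,170) and (190,480), and the gripper is centred over tin 2. Descend, grip, lift and shake.

```bash
python3 -m jog '0 0 0 0 0 -2 0.75;0 0 0 0 0 -4 0.75;0 0 0 0 0 -4.6 0.75;0 0 0 0 0 -5 0.75;0 0 0 0 0 -5 0.75'
python3 -m jog '0 0 0 0 0 0 0;0 0 0 0 0 0 0;0 0 0 0 0 0 0;0 0 0 0 0 0 0;0 0 0 0 0 0 0' 55
python3 -m jog '0 0 0 0 0 0.5 0;0 0 0 0 0 2 0;0 0 0 0 0 4 0;0 0 0 0 0 6 0;0 0 0 0 0 7 0'
python3 -m jog '-0.45 1.95 0 0 0 0 0;-0.9 3.9 0 0 0 0 0;-1.35 5.85 0 0 0 0 0;-1.8 7.8 0 0 0 0 0;-1.8 7.8 0 0 0 0 0' >/dev/null
python3 -m jog '0 0 0 0 0 0 0;0 0 0 0 0 0 0;0 0 0 0 0 0 0' | sed -n 3p
python3 -m jog '0.45 -1.95 0 0 0 0 0;0.9 -3.9 0 0 0 0 0;1.35 -5.85 0 0 0 0 0;1.8 -7.8 0 0 0 0 0;1.8 -7.8 0 0 0 0 0'>/dev/null
python3 -m jog '0 0 0 0 0 0 0;0 0 0 0 0 0 0;0 0 0 0 0 0 0' | sed -n 3p
python3 -c "from h import *;tq(12.7,16)"
python3 -m jog '0.45 -1.95 0 0 0 0 0;0.9 -3.9 0 0 0 0 0;1.35 -5.85 0 0 0 0 0;1.8 -7.8 0 0 0 0 0;1.8 -7.8 0 0 0 0 0' >/dev/null
python3 -m jog '0 0 0 0 0 0 0;0 0 0 0 0 0 0;0 0 0 0 0 0 0' | sed -n 3p
python3 -m jog '-0.45 1.95 0 0 0 0 0;-0.9 3.9 0 0 0 0 0;-1.35 5.85 0 0 0 0 0;-1.8 7.8 0 0 0 0 0;-1.8 7.8 0 0 0 0 0'>/dev/null
python3 -m jog '0 0 0 0 0 0 0;0 0 0 0 0 0 0;0 0 0 0 0 0 0' | sed -n 3p
python3 -c "from h import *;tq(12.7,16)"
```

```text
time_s: 17.15
ee_pos: [453.6, -77.1, 20.0]
ee_rot: [-180.0, 0.0, 12.7]
force: [0.4, 0.1, 0.3]
gripper_width: 68.2
time_s: 17.77
ee_pos: [454.4, -77.0, 21.1]
ee_rot: [179.9, -0.1, 12.8]
force: [-0.1, -2.3, 5.4]
gripper_width: 51.6
time_s: 18.4
ee_pos: [453.7, -76.2, 197.8]
ee_rot: [180.0, -0.2, 12.8]
force: [0.3, 0.1, -5.7]
gripper_width: 51.4
ee_rot: [179.8, 39.8, 12.7]
ee_rot: [-180.0, 0.1, 12.8]
t=21.20 torque_y 0.0330 +- 0.0101 F [-0.2  -0.   -5.04] [453.5 -76.6 195.2] [180.   -0.   12.8] 51.8
ee_rot: [-179.9, -40.0, 12.9]
ee_rot: [-180.0, -0.0, 12.7]
t=24.00 torque_y -0.0320 +- 0.0051 F [-0.   -0.05 -5.17] [453.6 -76.5 195.2] [180.    0.   12.8] 51.9
```

Tin 2's wrist moment swings from +0.033 to -0.032 Nm. That is 0.065 Nm with the right sign, so tin 2 is the loose one (tin 3 swung 0.008). Tray centre ≈ (680, 61); carry it there gently.

```bash
python3 -m jog '0 0 0 0.4 0.25 0 0;0 0 0 1.2 0.7 0 0;0 0 0 2.3 1.4 0 0;0 0 0 3.4 2.1 0 0;0 0 0 4.5 2.75 0 0' >/dev/null
python3 -m jog '0 0 0 1.1 0.65 0 0;0 0 0 2.2 1.35 0 0;0 0 0 3.3 2 0 0;0 0 0 4.1 2.5 0 0;0 0 0 4.55 2.75 0 0' 
python3 -m jog '0 0 0 0 0 -0.5 0;0 0 0 0 0 -1.2 0;0 0 0 0 0 -2 0;0 0 0 0 0 -2.5 0;0 0 0 0 0 -2.6 0'
python3 -m jog '0 0 0 0 0 0 0;0 0 0 0 0 0 0;0 0 0 0 0 0 0;0 0 0 0 0 0 0'>/dev/null
python3 - <<'E'
from h import *
tq(12.8,12)
im=snap("top","t3.png");b=snap("side","s3.png")
A=cv2.resize(im[100:260,230:450],(550,400));
cv2.imwrite("pics/v3.png",cv2.cvtColor(A,cv2.COLOR_RGB2BGR))
cv2.imwrite("pics/v4.png",cv2.cvtColor(cv2.resize(b[80:270,180:460],(700,475)),cv2.COLOR_RGB2BGR))
E
```

```text
time_s: 25.25
ee_pos: [681.5, 62.9, 194.0]
ee_rot: [-180.0, 0.0, 12.9]
force: [-1.2, -0.3, -5.6]
gripper_width: 51.6
time_s: 25.88
ee_pos: [678.6, 60.5, 128.7]
ee_rot: [-180.0, 0.2, 12.8]
force: [0.6, 0.3, -4.8]
gripper_width: 52.1
t=26.98 torque_y -0.0259 +- 0.0077 F [ 0.06  0.04 -5.24] [679.8  60.9 130.2] [180.    0.   12.8] 51.7
```

View pics/v3.png

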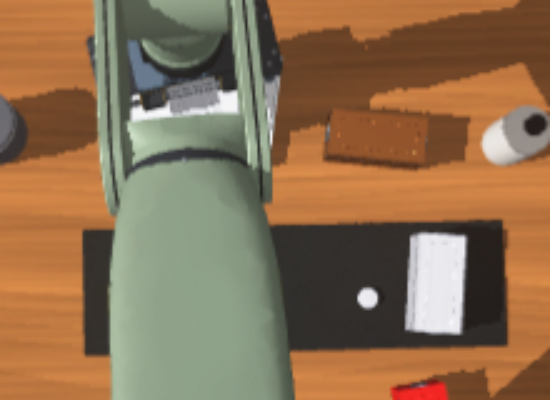

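View pics/v4.png

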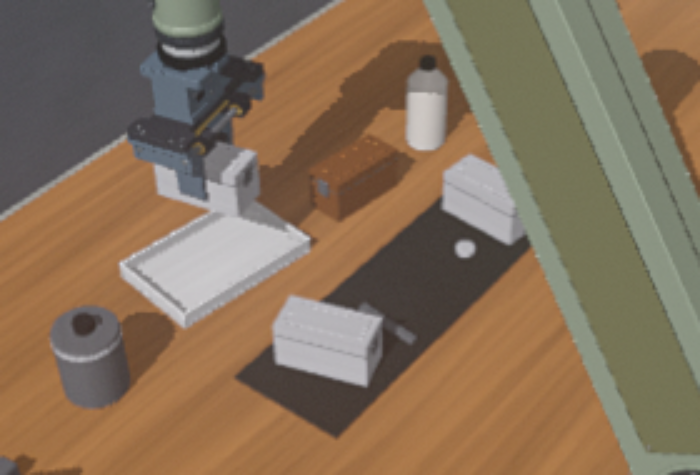

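The tin hangs level in the jaws above the tray at v4 (205,180). Tins 1 and 3, the bar and the nut stand where they were. I cross-check the tray centre from the side view, then hand in.

Run:
```python
from h import *
p=pix2w("side",[[266,184.5]],20)[0];print("tray side",p.round(1))
if np.hypot(p[0]-680,p[1]-61)<25: env.job_done();print("handed in")
```

```text
tray side [667.8  74.4  20. ]
the job is handed in; nothing more can be done
handed in
```

I found the loose load in tin_2 and handed the job in with that tin held level over the tray. No verdict was reported.

- **Shaking:** I rocked tin_3 and tin_2 by 40° both ways. Tin_3's wrist moment changed by only about 0.01–0.02 Nm, so I put it back upright on the mat. Tin_2's swung by 0.065 Nm, from +0.033 to -0.032, which matches the loose load. I did not pick up tin_1.
- **Final hold:** Tin_2 is about 110 mm above the bench, gripped at 52 mm opening with the wrist carrying about 5.2 N. The moment over the tray was -0.026 ± 0.008 Nm, so its load is still flopped over.
- **Surroundings:** The last pictures showed tin_1, tin_3, the bar and the nut in place. The hammer and file were not checked in the last view.
- **Disagreement:** The two cameras placed the tray centre about 18 mm apart: (680, 61) from the top view and (668, 74) by a rough reading of the side view. I used the top-view position; either way it is within the 50 mm allowed.
- **Hard set-down:** The wrist force read about 35 N when I put tin_3 down, well under the 120 N limit. The robot's clock stood at about 27 s of the 72 s.

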